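# Make up two spare wheel sets in the pit

## Task

Make up two spare wheel sets for the next heat: lay one large smooth rear wheel flat in the middle of each steel dish, then lay one small smooth front wheel flat and centred on top of each rear wheel. Leave the two lugged buggy wheels and the motor where they are, and leave both stacks standing still.

Things in the scene. Friction and masses are not known exactly. Their poses are not given: they have to be found in the camera images.
- rear_wheel_1: Wheel of a circuit car, lying flat: a smooth plain black foam tyre with a recessed white plastic hub in both faces (both faces alike). REAR size, the large one: 52 mm diameter, 40 mm high as it lies (tyre width). Origin at the wheel's centre (half its height above its underside); z is the axle, upright at the start and end. Loose, 20 to 70 g.
- rear_wheel_2: Wheel of a circuit car, lying flat: a smooth plain black foam tyre with a recessed white plastic hub in both faces (both faces alike). REAR size, the large one: 52 mm diameter, 40 mm high as it lies (tyre width). Origin at the wheel's centre (half its height above its underside); z is the axle, upright at the start and end. Loose, 20 to 70 g.
- front_wheel_1: Wheel of a circuit car, lying flat: a smooth plain black foam tyre with a recessed white plastic hub in both faces (both faces alike). FRONT size, the small one: 42 mm diameter, 26 mm high as it lies (tyre width). Origin at the wheel's centre (half its height above its underside); z is the axle, upright at the start and end. Loose, 20 to 70 g.
- front_wheel_2: Wheel of a circuit car, lying flat: a smooth plain black foam tyre with a recessed white plastic hub in both faces (both faces alike). FRONT size, the small one: 42 mm diameter, 26 mm high as it lies (tyre width). Origin at the wheel's centre (half its height above its underside); z is the axle, upright at the start and end. Loose, 20 to 70 g.
- dish_1: Shallow round dark-grey steel parts dish, fixed to the table: 88 mm outer diameter, rim 8 mm high, floor 3 mm above the table, inner floor about 78 mm across. Origin at the centre of its underside (table level), z up. Both dishes are alike.
- dish_2: Shallow round dark-grey steel parts dish, fixed to the table: 88 mm outer diameter, rim 8 mm high, floor 3 mm above the table, inner floor about 78 mm across. Origin at the centre of its underside (table level), z up. Both dishes are alike.
- buggy_wheel_1: Bystander: off-road buggy wheel lying flat, black tyre with blocky lugs all round and a white hub, 62 mm diameter over the lugs, 30 mm high. Origin at its centre, z the axle. Loose; leave it where it is.
- buggy_wheel_2: Bystander: off-road buggy wheel lying flat, black tyre with blocky lugs all round and a white hub, 62 mm diameter over the lugs, 30 mm high. Origin at its centre, z the axle. Loose; leave it where it is.
- motor: Bystander: electric motor standing on end, steel can 36 mm diameter and 44 mm high with a thin shaft up to 60 mm. Origin at the centre of its underside, z up. Loose; leave it where it is.

How it is judged:
At the end, for the whole second after the job is handed in: In each dish a rear wheel lies flat on the floor within 15 mm of the dish centre, and on it a front wheel lies flat, centred on it within 12 mm (heights within 5 mm, tilt under 0.12 rad). Either rear and front may go to either dish. All four are at rest ((((horizontal distance between rear_wheel_1 and dish_1 below 0.015 m and z of rear_wheel_1 in the frame of dish_1 between 0.019 and 0.027 m and angle between the z axis of rear_wheel_1 and the z axis of dish_1, either way round below 0.12 rad) and (horizontal distance between rear_wheel_2 and dish_2 below 0.015 m and z of rear_wheel_2 in the frame of dish_2 between 0.019 and 0.027 m and angle between the z axis of rear_wheel_2 and the z axis of dish_2, either way round below 0.12 rad)) or ((horizontal distance between rear_wheel_2 and dish_1 below 0.015 m and z of rear_wheel_2 in the frame of dish_1 between 0.019 and 0.027 m and angle between the z axis of rear_wheel_2 and the z axis of dish_1, either way round below 0.12 rad) and (horizontal distance between rear_wheel_1 and dish_2 below 0.015 m and z of rear_wheel_1 in the frame of dish_2 between 0.019 and 0.027 m and angle between the z axis of rear_wheel_1 and the z axis of dish_2, either way round below 0.12 rad))) and (((horizontal distance between front_wheel_1 and rear_wheel_1 below 0.012 m and height (world z) of front_wheel_1 between 0.051 and 0.061 m and angle between the z axis of front_wheel_1 and the z axis of rear_wheel_1, either way round below 0.12 rad) and (horizontal distance between front_wheel_2 and rear_wheel_2 below 0.012 m and height (world z) of front_wheel_2 between 0.051 and 0.061 m and angle between the z axis of front_wheel_2 and the z axis of rear_wheel_2, either way round below 0.12 rad)) or ((horizontal distance between front_wheel_2 and rear_wheel_1 below 0.012 m and height (world z) of front_wheel_2 between 0.051 and 0.061 m and angle between the z axis of front_wheel_2 and the z axis of rear_wheel_1, either way round below 0.12 rad) and (horizontal distance between front_wheel_1 and rear_wheel_2 below 0.012 m and height (world z) of front_wheel_1 between 0.051 and 0.061 m and angle between the z axis of front_wheel_1 and the z axis of rear_wheel_2, either way round below 0.12 rad))) and linear speed of each of rear_wheel_1, rear_wheel_2, front_wheel_1, front_wheel_2 below 0.02 m/s and angular speed of each of rear_wheel_1, rear_wheel_2, front_wheel_1, front_wheel_2 below 0.3 rad/s); the robot touches nothing.
It fails at once if a buggy wheel or the motor is moved by more than 20 mm (distance of any of buggy_wheel_1, buggy_wheel_2, motor from where it was at the start of the episode above 0.02 m).
It also fails if it takes over 99 s, if anything falls off the work surface, if the arm or the gripper's body presses on something with over 40 N, if the wrist force passes 120 N, or if a joint passes its speed limit or range.

## Robot

A 6-joint arm with a two-finger parallel gripper is mounted at the origin on the work surface. World frame = base frame: x ahead of the robot, y to its left, z up, the work surface at z = 0. Lengths are in m, angles in rad, forces in N, time in s.
With the tool pointing down it reaches from about 0.3 to 0.775 m from the base axis. Payload 14.6 kg.
Tool frame: the origin (TCP) lies midway between the tips of the shut fingers; the grasp point (between the pads) lies 19 mm behind it; z points along the fingers, y is the direction in which the jaws open and shut (so a half turn about z gives the same grasp; the last joint's range is limited). The gripper opens to 94 mm and grips with 3 to 60 N. Pads are 16 mm wide; open, the fingers measure 119 mm over their backs; the gripper's body (75 mm by 177 mm) begins 78 mm behind the grasp point.
Start: joints at [1.173, 0.3, 1.521, -0, 1.321, -0.067], TCP at [0.179, 0.52, 0.205] pointing down, gripper open.
Joint ranges: [-3.03, 3.03], [-0.79, 2.21], [0.23, 2.52], [-1.04, 4.18], [0, 3.07], [-2.55, 2.55]. Speed limits (rad/s): [2.22, 2.22, 2.57, 3.14, 3.14, 3.14].

## Interface

Orientations are given as [roll, pitch, yaw] about the fixed x, y, z axes, in that order (R = Rz(yaw) Ry(pitch) Rx(roll)).
In Python, from station import readout, imaging, job gives the robot as it stands.
- The arm moves only by the tool arm_command, never from a script. Its argument "increments" is a list of rows, each an object with "gripper": the opening, from 0 (shut) to 1 (fully open); "slide": the shift along the world's x, y, z in m, a list of three; "yaw": the turn about the world's z in rad. A call has 1 to 8 rows; each row is the pose to reach, as a shift and turn from the pose commanded when the call began; what a row does not reach only later rows make up. A row lasts 1/8 s, in which the tool goes at most 62.5 mm and 10.7 degrees, less where a joint would pass 70% of its speed; a pose out of reach is approached as far as the arm can. A call with a gripper value outside its range is refused whole. The fingers move at their own pace and stop on an object; "grip_force" is the grip in N (left out, the last holds). Time passes only in rows, so rows that repeat a pose let the fingers close. It gives the time, the measured TCP pose, the force and the opening at its end, in the units of the state.
- readout.get_obs(): the state, without advancing time (a new reading comes with each control period).
- imaging.camera(name): name is "scene" or "top" or "wrist"; returns a dict with "color" (400x640x3 uint8, red, green, blue), "mtx" (3x3 intrinsics, pixels), "rvec" (rotation vector, rad) and "tvec" (3), from world to camera coordinates, as OpenCV has them. Camera axes: x right, y down, z forward; pixel columns grow to the right and rows downward; lengths in m; the calibration is good to about 2 mm. A picture is of the moment at which its call begins. There is no depth.
- job.hand_in(): hands the job in, once; it reports no verdict.
The state is a dict: "time_s": time; "qpos": joint angles; "joint_vel": joint speeds; "tau": joint torques, N m; "ee_pos": TCP position; "eef_rot": TCP orientation; "force": force on the tool from outside, world axes, zero at the start; "moment": the same for the moment, N m; "grip_width": finger opening in m.
Only numpy, scipy, OpenCV 4.12 (cv2) and the standard library are available. Lean on these libraries where they do the work, as an engineer would, in place of code of your own. Each camera call takes 0.05 s, during which the arm holds its last target. There are 200 camera calls.

## Working session

There is one attempt and no reset: what is moved stays moved. The work goes in short steps, Python scripts to look and compute and a tool call to move; the robot and the scene stay as the last step left them, time stands still between calls to the robot, and variables do not carry over. Pictures are saved under pics/ and viewed, about 12 in all and at most 16, crops included, and the job is handed in when it is done.

Besides the shell and the picture viewer there is one more tool, called after ">>>" by a JSON object that holds its "name" and its "arguments", one argument or row to a line. arm_command: Moves the arm, as the interface text tells. Its arguments: {"type":"object","properties":{"increments":{"type":"array","items":{"type":"object","properties":{"gripper":{"type":"number"},"slide":{"type":"array","items":{"type":"number"}},"yaw":{"type":"number"}}}},"grip_force":{"type":"number"}},"required":["increments"]}

```bash
mkdir -p pics
python3 - <<'E'
from station import readout, imaging
import cv2,numpy as np
o=readout.get_obs();print(o)
for n in("top","scene"):
    c=imaging.camera(n);cv2.imwrite(f"pics/{n}0.png",c["color"][:,:,::-1]);R=cv2.Rodrigues(c["rvec"])[0];print(n,c["mtx"].tolist(),(-R.T@np.array(c["tvec"]).ravel()),R[2])
E
```

```text
{'time_s': 0.0, 'qpos': array([ 1.17343732e+00,  3.00488536e-01,  1.52158807e+00,  5.65434953e-06,
        1.32070824e+00, -6.66162341e-02]), 'joint_vel': array([ 5.17117078e-04,  1.32073874e-03,  1.26152336e-03,  1.38951394e-03,
       -1.63281894e-03,  3.41621969e-05]), 'tau': array([ 1.02352151e-03, -5.31776798e+01, -3.52749896e+01,  7.09126191e-02,
        2.40256899e-02, -7.01363865e-05]), 'ee_pos': array([0.17851577, 0.51993924, 0.20487381]), 'eef_rot': array([-3.14040346e+00, -8.48257423e-05,  2.81084843e+00]), 'force': array([0.23643552, 0.43949881, 0.01902772]), 'moment': array([ 0.02563526, -0.018412  ,  0.00540787]), 'grip_width': 0.09407255892464009}
top [[509.3746006117138, 0.0, 317.3435811450397], [0.0, 509.3746006117138, 198.58398330773232], [0.0, 0.0, 1.0]] [0.32840544 0.01100764 1.63886157] [ 0.14426732  0.00338824 -0.98953295]
scene [[361.7920373394579, 0.0, 323.1146326520538], [0.0, 361.7920373394579, 203.99842792526186], [0.0, 0.0, 1.0]] [ 0.96360557 -0.39242097  0.66973888] [-0.50361233  0.48634929 -0.7140301 ]
```

View pics/top0.png

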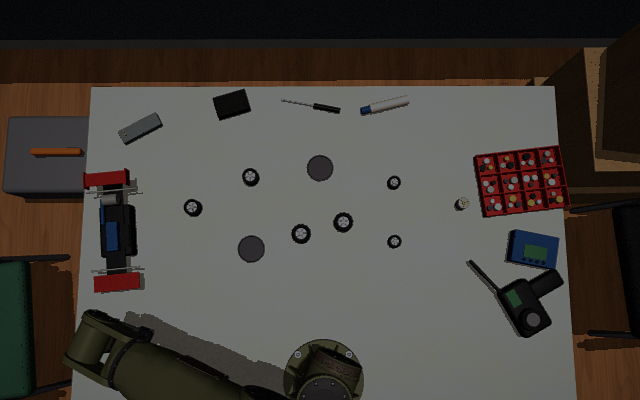

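View pics/scene0.png

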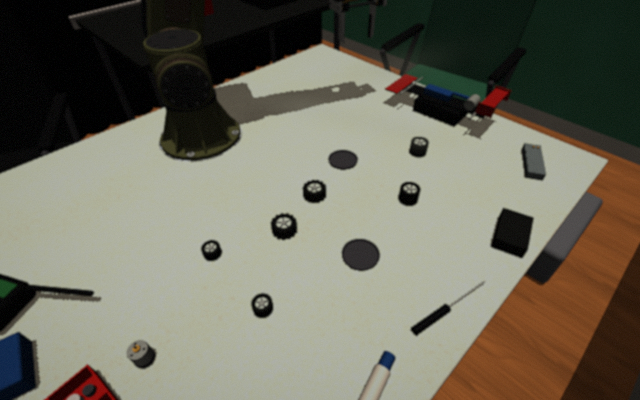

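```bash
cat > h.py <<'E'
import cv2,numpy as np
from station import readout, imaging
def ray(c,uv,z):
    R=cv2.Rodrigues(np.array(c["rvec"]))[0];t=np.array(c["tvec"]).ravel();C=-R.T@t
    p=cv2.undistortPoints(np.array([[uv]],float),np.array(c["mtx"]),None).ravel()
    d=R.T@np.array([p[0],p[1],1]);return C+d*(z-C[2])/d[2]
def blobs(c,thr=75,amin=60,amax=2000):
    m=(c["color"].max(2)<thr).astype(np.uint8);m=cv2.morphologyEx(m,cv2.MORPH_CLOSE,np.ones((5,5)))
    out=[]
    for k in cv2.findContours(m,cv2.RETR_EXTERNAL,cv2.CHAIN_APPROX_NONE)[0]:
        if amin<cv2.contourArea(k)<amax: out.append((cv2.minEnclosingCircle(k),cv2.contourArea(k)))
    return out
E
python3 - <<'E'
from h import *
c=imaging.camera("top");
for (p,r),a in blobs(c):
    if 150<p[0]<480 and 130<p[1]<270: print(np.round(p,1),round(r,1),a,ray(c,p,.02)[:2].round(3),ray(c,p,.008)[:2].round(3))
s=imaging.camera("scene")
a=[]
for im,pts in((c["color"],[(193,208),(250,177),(301,234),(343,222)]),(s["color"],[(419,146),(409,193),(314,190),(284,225)])):
    a.append(np.hstack([cv2.resize(im[v-18:v+18,u-18:u+18],(200,200),interpolation=3) for u,v in pts]))
o=np.clip(np.vstack(a).astype(float)*1.8,0,255).astype(np.uint8)
cv2.imwrite("pics/c1.png",o[:,:,::-1])
E
```

```text
[393.9 241.6] 7.3 140.5 [ 0.426 -0.226] [ 0.426 -0.228]
[250.7 248.7] 13.8 553.0 [0.405 0.228] [0.405 0.23 ]
[300.5 233.5] 10.1 287.5 [0.452 0.07 ] [0.453 0.071]
[342.5 222. ] 10.5 296.5 [ 0.489 -0.063] [ 0.49  -0.064]
[459.  204.9] 5.9 81.0 [ 0.543 -0.437] [ 0.544 -0.44 ]
[192.7 207.4] 9.6 244.0 [0.537 0.416] [0.539 0.419]
[392.8 182.2] 7.5 140.5 [ 0.617 -0.227] [ 0.619 -0.229]
[250. 177.] 9.5 237.5 [0.636 0.234] [0.638 0.236]
[319.7 167.9] 13.3 519.5 [0.665 0.009] [0.667 0.009]
```

View pics/c1.png

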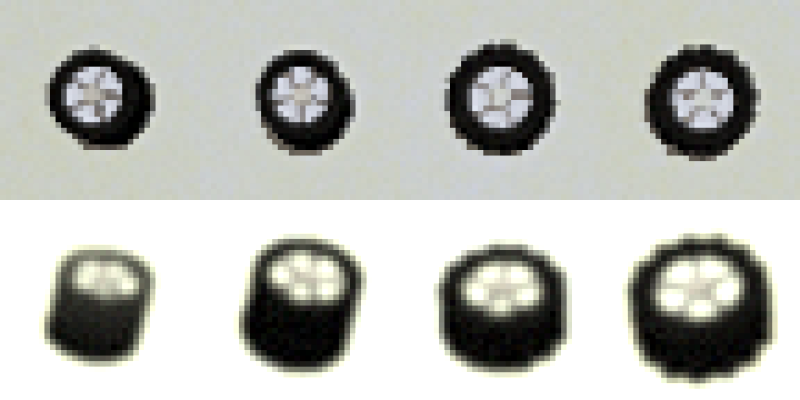

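>>> {"name": "arm_command", "arguments": {
  "increments": [
    {"gripper": 1, "slide": [0.06, -0.02, 0], "yaw": 0},
    {"gripper": 1, "slide": [0.12, -0.04, 0], "yaw": 0},
    {"gripper": 1, "slide": [0.18, -0.055, 0], "yaw": 0},
    {"gripper": 1, "slide": [0.24, -0.07, 0], "yaw": 0},
    {"gripper": 1, "slide": [0.3, -0.09, 0], "yaw": 0},
    {"gripper": 1, "slide": [0.358, -0.104, 0], "yaw": 0},
    {"gripper": 1, "slide": [0.358, -0.104, 0], "yaw": 0},
    {"gripper": 1, "slide": [0.358, -0.104, 0], "yaw": 0}
  ],
  "grip_force": 15
}}

```text
time_s: 1.2
ee_pos: [0.5361, 0.4163, 0.205]
eef_rot: [-3.141, -0.001, 2.811]
force: [0.9, 0.4, 0.7]
grip_width: 0.094
```

Run:
```python
from h import *
o=readout.get_obs();print(o["ee_pos"],o["eef_rot"],o["time_s"])
c=imaging.camera("wrist");R=cv2.Rodrigues(c["rvec"])[0];print((-R.T@np.array(c["tvec"]).ravel()),R,c["mtx"])
cv2.imwrite("pics/w0.png",c["color"][:,:,::-1])
```

```text
[0.53611959 0.41627996 0.20500139] [-3.14101221e+00 -6.62062897e-04  2.81072410e+00] 1.2
[0.46415699 0.44132392 0.3849709 ] [[ 3.25009321e-01  9.45710560e-01 -6.91670471e-04]
 [ 9.12978275e-01 -3.13569398e-01  2.61045786e-01]
 [ 2.46656870e-01 -8.54737939e-02 -9.65326172e-01]] [[277.5956048    0.         314.43408698]
 [  0.         277.5956048  197.02285217]
 [  0.           0.           1.        ]]
```

View pics/w0.png

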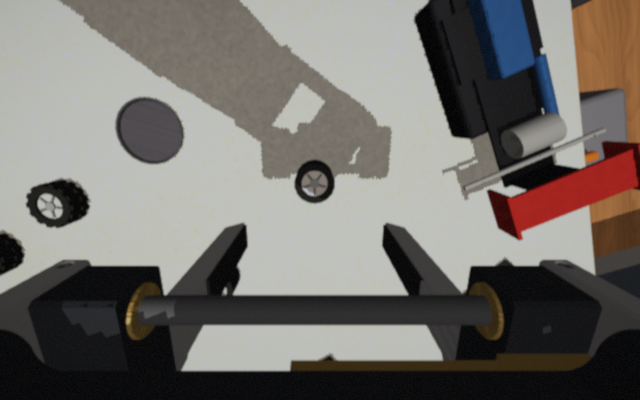

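```bash
cat >> h.py <<'E'
def hub(c,uv,z,w=40):
    """wheel: dark contour nearest uv, filled; hub = bright part inside it; returns hub xy on plane z"""
    g=cv2.cvtColor(c["color"],cv2.COLOR_RGB2GRAY);m=(g<55).astype(np.uint8)
    ks,h=cv2.findContours(m,cv2.RETR_CCOMP,cv2.CHAIN_APPROX_NONE)
    best=[]
    for k,hh in zip(ks,h[0]):
        if hh[3]<0 or cv2.contourArea(k)<15: continue   # holes only = hub outline
        e=cv2.minEnclosingCircle(k);best.append((np.hypot(e[0][0]-uv[0],e[0][1]-uv[1]),e))
    d,e=min(best);return np.round(e[0],1),round(e[1],1),ray(c,e[0],z).round(4)
def dish(c,uv,z=.008):
    g=cv2.cvtColor(c["color"],cv2.COLOR_RGB2GRAY)
    m=(g<105).astype(np.uint8)
    best=[]
    for k in cv2.findContours(m,cv2.RETR_EXTERNAL,cv2.CHAIN_APPROX_NONE)[0]:
        if cv2.contourArea(k)<400: continue
        e=cv2.fitEllipse(k);best.append((np.hypot(e[0][0]-uv[0],e[0][1]-uv[1]),e))
    d,e=min(best);return np.round(e[0],1),np.round(e[1],1),ray(c,e[0],z).round(4)
E
python3 - <<'E'
from h import *
c=imaging.camera("wrist");print(hub(c,(314,182),.037));print(dish(c,(150,130)))
g=cv2.cvtColor(c["color"],cv2.COLOR_RGB2GRAY);print(g[182,290:340:2],g[130,110:190:4])
E
```

```text
(array([313.6, 183.3]), 14.8, array([0.5352, 0.4159, 0.037 ]))
(array([149.1, 130.4]), array([60.5, 70.3]), array([0.403 , 0.2311, 0.008 ]))
[191 191 117  17  15  31 114 123 123 120 100  93  94  95 106 124 123 124
 111  29  17  24 135 192 192] [189 182  45  77  77  79  78  79  78  79  79  79  80  79  80  77  79  77
  84 191]
```

>>> {"name": "arm_command", "arguments": {
  "increments": [
    {"gripper": 1, "slide": [-0.001, 0, -0.05], "yaw": 0},
    {"gripper": 1, "slide": [-0.001, 0, -0.1], "yaw": 0},
    {"gripper": 1, "slide": [-0.001, 0, -0.15], "yaw": 0},
    {"gripper": 1, "slide": [-0.001, 0, -0.18], "yaw": 0},
    {"gripper": 1, "slide": [-0.001, 0, -0.193], "yaw": 0},
    {"gripper": 1, "slide": [-0.001, 0, -0.193], "yaw": 0},
    {"gripper": 0.4, "slide": [-0.001, 0, -0.193], "yaw": 0},
    {"gripper": 0.4, "slide": [-0.001, 0, -0.193], "yaw": 0}
  ],
  "grip_force": 15
}}

```text
time_s: 2.3
ee_pos: [0.5361, 0.4166, 0.0139]
eef_rot: [3.14, 0.001, 2.811]
force: [0.9, 0.3, 0.3]
grip_width: 0.0772
```

>>> {"name": "arm_command", "arguments": {
  "increments": [
    {"gripper": 0.4, "slide": [0, 0, 0], "yaw": 0},
    {"gripper": 0.4, "slide": [0, 0, 0], "yaw": 0},
    {"gripper": 0.4, "slide": [0, 0, 0], "yaw": 0},
    {"gripper": 0.4, "slide": [0, 0, 0.04], "yaw": 0},
    {"gripper": 0.4, "slide": [0, 0, 0.08], "yaw": 0},
    {"gripper": 0.4, "slide": [0, 0, 0.08], "yaw": 0}
  ]
}}

```text
time_s: 3.05
ee_pos: [0.5369, 0.417, 0.0959]
eef_rot: [3.137, 0.003, 2.811]
force: [0.3, -0.6, -0.5]
grip_width: 0.0522
```

>>> {"name": "arm_command", "arguments": {
  "increments": [
    {"gripper": 0.4, "slide": [-0.035, -0.05, 0], "yaw": 0},
    {"gripper": 0.4, "slide": [-0.07, -0.1, 0], "yaw": 0},
    {"gripper": 0.4, "slide": [-0.105, -0.15, 0], "yaw": 0},
    {"gripper": 0.4, "slide": [-0.133, -0.186, 0], "yaw": 0},
    {"gripper": 0.4, "slide": [-0.133, -0.186, 0], "yaw": 0},
    {"gripper": 0.4, "slide": [-0.133, -0.186, -0.03], "yaw": 0},
    {"gripper": 0.4, "slide": [-0.133, -0.186, -0.055], "yaw": 0},
    {"gripper": 0.4, "slide": [-0.133, -0.186, -0.055], "yaw": 0}
  ]
}}

```text
time_s: 4.05
ee_pos: [0.4019, 0.2301, 0.0357]
eef_rot: [-3.139, -0.003, 2.811]
force: [0.1, -0.4, 0.4]
grip_width: 0.0517
```

Run:
```python
from h import *
o=readout.get_obs();print(o["ee_pos"],o["eef_rot"])
c=imaging.camera("wrist")
cv2.imwrite("pics/w1.png",c["color"][:,:,::-1])
```

```text
[0.40192337 0.23012853 0.03572627] [-3.13902339e+00 -2.68203630e-03  2.81103565e+00]
```

View pics/w1.png

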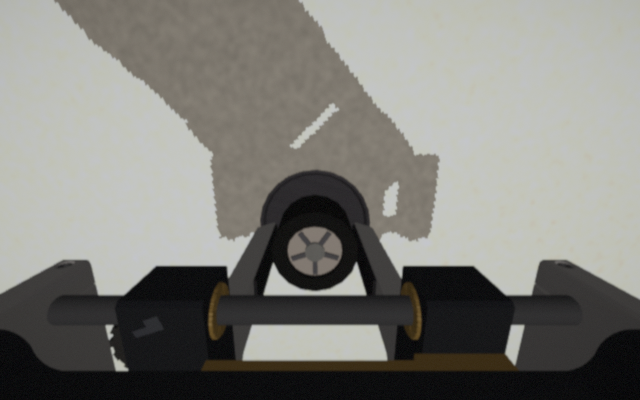

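>>> {"name": "arm_command", "arguments": {
  "increments": [
    {"gripper": 0.4, "slide": [0.001, 0, -0.01], "yaw": 0},
    {"gripper": 0.4, "slide": [0.001, 0, -0.018], "yaw": 0},
    {"gripper": 0.4, "slide": [0.001, 0, -0.018], "yaw": 0},
    {"gripper": 0.4, "slide": [0.001, 0, -0.018], "yaw": 0}
  ]
}}

```text
time_s: 4.6
ee_pos: [0.4038, 0.2302, 0.0196]
eef_rot: [3.141, 0.0, 2.811]
force: [0.0, -0.4, -1.0]
grip_width: 0.0516
```

>>> {"name": "arm_command", "arguments": {
  "increments": [
    {"gripper": 0.4, "slide": [0, 0, -0.002], "yaw": 0},
    {"gripper": 0.4, "slide": [0, 0, -0.002], "yaw": 0},
    {"gripper": 0.62, "slide": [0, 0, -0.002], "yaw": 0},
    {"gripper": 0.72, "slide": [0, 0, -0.002], "yaw": 0},
    {"gripper": 0.72, "slide": [0, 0, -0.002], "yaw": 0},
    {"gripper": 0.72, "slide": [0, 0, 0.06], "yaw": 0},
    {"gripper": 1, "slide": [0, 0, 0.1], "yaw": 0},
    {"gripper": 1, "slide": [0, 0, 0.1], "yaw": 0}
  ]
}}

```text
time_s: 5.6
ee_pos: [0.4049, 0.2308, 0.1221]
eef_rot: [3.138, 0.004, 2.811]
force: [0.6, 0.7, -0.8]
grip_width: 0.0843
```

>>> {"name": "arm_command", "arguments": {
  "increments": [
    {"gripper": 1, "slide": [0.06, 0, 0.02], "yaw": 0},
    {"gripper": 1, "slide": [0.12, 0.001, 0.04], "yaw": 0},
    {"gripper": 1, "slide": [0.18, 0.002, 0.06], "yaw": 0},
    {"gripper": 1, "slide": [0.232, 0.003, 0.085], "yaw": 0},
    {"gripper": 1, "slide": [0.232, 0.003, 0.085], "yaw": 0},
    {"gripper": 1, "slide": [0.232, 0.003, 0.085], "yaw": 0}
  ]
}}

```text
time_s: 6.35
ee_pos: [0.6347, 0.233, 0.2022]
eef_rot: [-3.14, -0.003, 2.811]
force: [1.0, 0.5, 0.1]
grip_width: 0.094
```

Run:
```python
from h import *
o=readout.get_obs();print(o["ee_pos"],o["eef_rot"])
c=imaging.camera("wrist")
print(hub(c,(314,182),.037))
cv2.imwrite("pics/w2.png",c["color"][:,:,::-1])
```

```text
[0.63473753 0.233048   0.20218826] [-3.13976253e+00 -2.67111533e-03  2.81077474e+00]
(array([314.6, 184.8]), 14.6, array([0.6354, 0.2328, 0.037 ]))
```

View pics/w2.png

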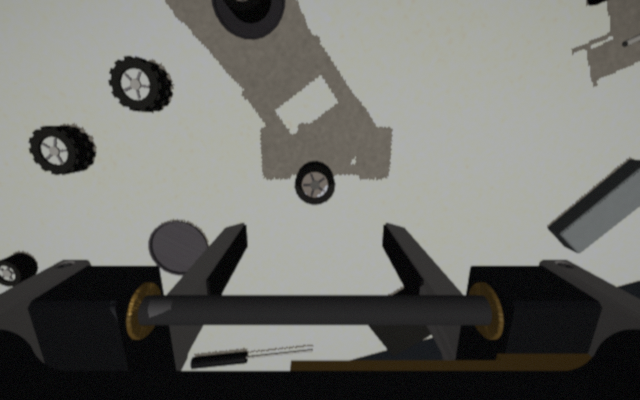

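>>> {"name": "arm_command", "arguments": {
  "increments": [
    {"gripper": 1, "slide": [0, 0, -0.05], "yaw": 0},
    {"gripper": 1, "slide": [0, 0, -0.1], "yaw": 0},
    {"gripper": 1, "slide": [0, 0, -0.15], "yaw": 0},
    {"gripper": 1, "slide": [0, 0, -0.18], "yaw": 0},
    {"gripper": 1, "slide": [0, 0, -0.19], "yaw": 0},
    {"gripper": 1, "slide": [0, 0, -0.19], "yaw": 0},
    {"gripper": 0.4, "slide": [0, 0, -0.19], "yaw": 0},
    {"gripper": 0.4, "slide": [0, 0, -0.19], "yaw": 0}
  ]
}}

```text
time_s: 7.4
ee_pos: [0.6361, 0.2333, 0.0157]
eef_rot: [3.141, 0.001, 2.811]
force: [0.1, 0.3, 0.5]
grip_width: 0.0772
```

>>> {"name": "arm_command", "arguments": {
  "increments": [
    {"gripper": 0.4, "slide": [0, 0, 0], "yaw": 0},
    {"gripper": 0.4, "slide": [0, 0, 0], "yaw": 0},
    {"gripper": 0.4, "slide": [0, 0, 0], "yaw": 0}
  ]
}}

```text
time_s: 7.78
ee_pos: [0.6357, 0.2332, 0.0145]
eef_rot: [3.142, 0.0, 2.811]
force: [0.1, 0.3, 1.0]
grip_width: 0.0516
```

>>> {"name": "arm_command", "arguments": {
  "increments": [
    {"gripper": 0.4, "slide": [0, 0, 0.04], "yaw": 0},
    {"gripper": 0.4, "slide": [0, 0, 0.08], "yaw": 0},
    {"gripper": 0.4, "slide": [0, 0, 0.08], "yaw": 0}
  ]
}}

```text
time_s: 8.15
ee_pos: [0.637, 0.2336, 0.098]
eef_rot: [3.138, 0.005, 2.811]
force: [0.6, -0.1, -0.8]
grip_width: 0.0511
```

>>> {"name": "arm_command", "arguments": {
  "increments": [
    {"gripper": 0.4, "slide": [0.007, -0.05, 0], "yaw": 0},
    {"gripper": 0.4, "slide": [0.014, -0.1, 0], "yaw": 0},
    {"gripper": 0.4, "slide": [0.02, -0.15, 0], "yaw": 0},
    {"gripper": 0.4, "slide": [0.026, -0.2, 0], "yaw": 0},
    {"gripper": 0.4, "slide": [0.029, -0.2245, 0], "yaw": 0},
    {"gripper": 0.4, "slide": [0.029, -0.2245, -0.03], "yaw": 0},
    {"gripper": 0.4, "slide": [0.029, -0.2245, -0.06], "yaw": 0},
    {"gripper": 0.4, "slide": [0.029, -0.2245, -0.06], "yaw": 0}
  ]
}}

```text
time_s: 9.15
ee_pos: [0.663, 0.0093, 0.0316]
eef_rot: [-3.14, -0.005, 2.811]
force: [-0.3, -0.2, -0.7]
grip_width: 0.0517
```

Run:
```python
from h import *
o=readout.get_obs();print(o["ee_pos"],o["eef_rot"])
c=imaging.camera("wrist")
R,_=cv2.Rodrigues(c["rvec"])
t=np.linspace(0,6.283,60)
im=c["color"][:,:,::-1].copy()
P=np.c_[.665+.044*np.cos(t),.0085+.044*np.sin(t),t*0+.008]
for q in cv2.projectPoints(P,c["rvec"],c["tvec"],c["mtx"],None)[0].reshape(-1,2): cv2.circle(im,tuple(int(v) for v in q),1,(0,0,255),-1)
cv2.imwrite("pics/w3.png",im)
```

```text
[0.66304505 0.00926195 0.03155257] [-3.14020359 -0.00503247  2.81127505]
```

View pics/w3.png

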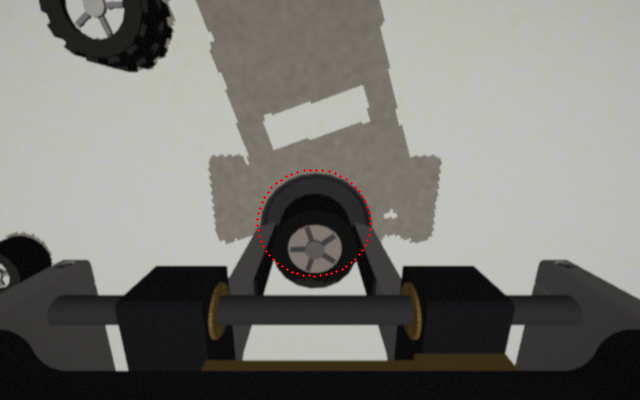

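>>> {"name": "arm_command", "arguments": {
  "increments": [
    {"gripper": 0.4, "slide": [0.002, 0, -0.01], "yaw": 0},
    {"gripper": 0.4, "slide": [0.002, 0, -0.016], "yaw": 0},
    {"gripper": 0.4, "slide": [0.002, 0, -0.016], "yaw": 0},
    {"gripper": 0.4, "slide": [0.002, 0, -0.016], "yaw": 0}
  ]
}}

```text
time_s: 9.7
ee_pos: [0.6668, 0.0087, 0.0188]
eef_rot: [3.141, 0.0, 2.811]
force: [-0.6, 0.6, -0.0]
grip_width: 0.0519
```

Bottom is about 1 mm above the floor; release and go to the front wheel F2.

>>> {"name": "arm_command", "arguments": {
  "increments": [
    {"gripper": 0.4, "slide": [0, 0, -0.001], "yaw": 0},
    {"gripper": 0.4, "slide": [0, 0, -0.001], "yaw": 0},
    {"gripper": 0.62, "slide": [0, 0, -0.001], "yaw": 0},
    {"gripper": 0.72, "slide": [0, 0, -0.001], "yaw": 0},
    {"gripper": 0.72, "slide": [0, 0, -0.001], "yaw": 0},
    {"gripper": 0.72, "slide": [0, 0, 0.06], "yaw": 0},
    {"gripper": 1, "slide": [0, 0, 0.1], "yaw": 0},
    {"gripper": 1, "slide": [0, 0, 0.1], "yaw": 0}
  ]
}}

```text
time_s: 10.7
ee_pos: [0.6681, 0.0086, 0.1223]
eef_rot: [3.14, 0.006, 2.811]
force: [-0.0, -0.1, -0.7]
grip_width: 0.084
```

>>> {"name": "arm_command", "arguments": {
  "increments": [
    {"gripper": 1, "slide": [-0.01, -0.06, 0.02], "yaw": 0},
    {"gripper": 1, "slide": [-0.02, -0.11, 0.04], "yaw": 0},
    {"gripper": 1, "slide": [-0.03, -0.16, 0.06], "yaw": 0},
    {"gripper": 1, "slide": [-0.04, -0.2, 0.08], "yaw": 0},
    {"gripper": 1, "slide": [-0.05, -0.236, 0.08], "yaw": 0},
    {"gripper": 1, "slide": [-0.05, -0.236, 0.08], "yaw": 0},
    {"gripper": 1, "slide": [-0.05, -0.236, 0.08], "yaw": 0}
  ]
}}

```text
time_s: 11.58
ee_pos: [0.6166, -0.2266, 0.1975]
eef_rot: [3.141, -0.001, 2.811]
force: [-1.1, -0.1, 0.6]
grip_width: 0.0941
```

Run:
```python
from h import *
o=readout.get_obs();print(o["ee_pos"],o["eef_rot"])
c=imaging.camera("wrist")
print(hub(c,(314,182),.024))
cv2.imwrite("pics/w4.png",c["color"][:,:,::-1])
```

```text
[ 0.6166092  -0.2266185   0.19748241] [ 3.14124898e+00 -1.37688218e-03  2.81096203e+00]
(array([312., 184.]), 11.4, array([ 0.6172, -0.23  ,  0.024 ]))
```

View pics/w4.png

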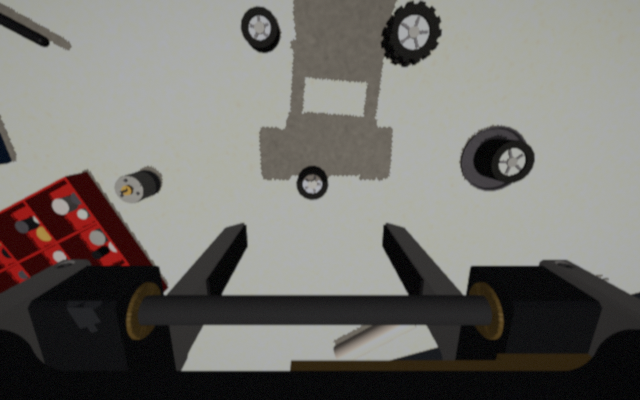

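Run:
```python
from h import *
c=imaging.camera("wrist")
print(hub(c,(513,160),.040),hub(c,(260,28),.024))
```

```text
(array([510.7, 161.5]), 16.4, array([0.6662, 0.0097, 0.04  ])) (array([259. ,  27.4]), 14.0, array([ 0.4265, -0.2273,  0.024 ]))
```

>>> {"name": "arm_command", "arguments": {
  "increments": [
    {"gripper": 1, "slide": [0, -0.003, -0.05], "yaw": 0},
    {"gripper": 1, "slide": [0, -0.003, -0.1], "yaw": 0},
    {"gripper": 1, "slide": [0, -0.003, -0.15], "yaw": 0},
    {"gripper": 1, "slide": [0, -0.003, -0.18], "yaw": 0},
    {"gripper": 1, "slide": [0, -0.003, -0.188], "yaw": 0},
    {"gripper": 0.8, "slide": [0, -0.003, -0.188], "yaw": 0},
    {"gripper": 0.3, "slide": [0, -0.003, -0.188], "yaw": 0},
    {"gripper": 0.3, "slide": [0, -0.003, -0.188], "yaw": 0}
  ]
}}

```text
time_s: 12.68
ee_pos: [0.6172, -0.2305, 0.0117]
eef_rot: [-3.141, 0.002, 2.811]
force: [0.6, 0.1, -0.1]
grip_width: 0.0676
```

>>> {"name": "arm_command", "arguments": {
  "increments": [
    {"gripper": 0.3, "slide": [0, 0, 0], "yaw": 0},
    {"gripper": 0.3, "slide": [0, 0, 0], "yaw": 0},
    {"gripper": 0.3, "slide": [0, 0, 0], "yaw": 0},
    {"gripper": 0.3, "slide": [0, 0, 0], "yaw": 0}
  ]
}}

```text
time_s: 13.18
ee_pos: [0.6167, -0.2304, 0.0106]
eef_rot: [-3.142, 0.0, 2.811]
force: [-1.4, -0.2, 1.3]
grip_width: 0.0416
```

>>> {"name": "arm_command", "arguments": {
  "increments": [
    {"gripper": 0.3, "slide": [0, 0, 0.05], "yaw": 0},
    {"gripper": 0.3, "slide": [0, 0, 0.1], "yaw": 0},
    {"gripper": 0.3, "slide": [0, 0, 0.1], "yaw": 0},
    {"gripper": 0.3, "slide": [0, 0, 0.1], "yaw": 0}
  ]
}}

```text
time_s: 13.68
ee_pos: [0.6163, -0.2302, 0.1096]
eef_rot: [3.142, -0.001, 2.811]
force: [-1.3, 0.2, -0.3]
grip_width: 0.0416
```

>>> {"name": "arm_command", "arguments": {
  "increments": [
    {"gripper": 0.3, "slide": [0.01, 0.05, 0], "yaw": 0},
    {"gripper": 0.3, "slide": [0.02, 0.1, 0], "yaw": 0},
    {"gripper": 0.3, "slide": [0.03, 0.15, 0], "yaw": 0},
    {"gripper": 0.3, "slide": [0.04, 0.2, 0], "yaw": 0},
    {"gripper": 0.3, "slide": [0.0495, 0.239, 0], "yaw": 0},
    {"gripper": 0.3, "slide": [0.0495, 0.239, -0.02], "yaw": 0},
    {"gripper": 0.3, "slide": [0.0495, 0.239, -0.04], "yaw": 0},
    {"gripper": 0.3, "slide": [0.0495, 0.239, -0.04], "yaw": 0}
  ]
}}

```text
time_s: 14.68
ee_pos: [0.6647, 0.0075, 0.0674]
eef_rot: [-3.14, -0.005, 2.809]
force: [0.3, 0.3, -0.8]
grip_width: 0.0414
```

>>> {"name": "arm_command", "arguments": {
  "increments": [
    {"gripper": 0.3, "slide": [0, 0, -0.007], "yaw": 0},
    {"gripper": 0.3, "slide": [0, 0, -0.014], "yaw": 0},
    {"gripper": 0.3, "slide": [0, 0, -0.014], "yaw": 0},
    {"gripper": 0.3, "slide": [0, 0, -0.014], "yaw": 0}
  ]
}}

```text
time_s: 15.18
ee_pos: [0.6663, 0.0086, 0.0568]
eef_rot: [3.141, 0.0, 2.811]
force: [0.3, -0.6, -1.4]
grip_width: 0.0414
```

Run:
```python
from h import *
o=readout.get_obs();print(o["ee_pos"],o["eef_rot"],o["force"])
c=imaging.camera("wrist")
cv2.imwrite("pics/w5.png",c["color"][:,:,::-1])
```

```text
[0.66629072 0.00863239 0.05677057] [3.14147044e+00 4.54904802e-04 2.81078280e+00] [ 0.32179735 -0.62785232 -1.39805149]
```

View pics/w5.png

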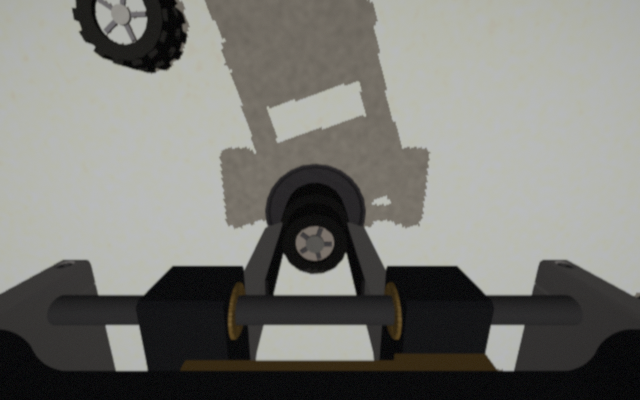

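>>> {"name": "arm_command", "arguments": {
  "increments": [
    {"gripper": 0.3, "slide": [0, 0, -0.0025], "yaw": 0},
    {"gripper": 0.3, "slide": [0, 0, -0.0025], "yaw": 0},
    {"gripper": 0.5, "slide": [0, 0, -0.0025], "yaw": 0},
    {"gripper": 0.65, "slide": [0, 0, -0.0025], "yaw": 0},
    {"gripper": 0.65, "slide": [0, 0, -0.0025], "yaw": 0},
    {"gripper": 0.7, "slide": [0, 0, 0.03], "yaw": 0},
    {"gripper": 1, "slide": [0, 0, 0.09], "yaw": 0},
    {"gripper": 1, "slide": [0, 0, 0.14], "yaw": 0}
  ]
}}

```text
time_s: 16.23
ee_pos: [0.6661, 0.0087, 0.1988]
eef_rot: [3.141, 0.001, 2.811]
force: [-0.4, 0.1, 0.4]
grip_width: 0.0824
```

>>> {"name": "arm_command", "arguments": {
  "increments": [
    {"gripper": 1, "slide": [-0.04, -0.04, 0], "yaw": 0},
    {"gripper": 1, "slide": [-0.08, -0.08, 0], "yaw": 0},
    {"gripper": 1, "slide": [-0.12, -0.12, 0], "yaw": 0},
    {"gripper": 1, "slide": [-0.16, -0.16, 0], "yaw": 0},
    {"gripper": 1, "slide": [-0.2, -0.2, 0], "yaw": 0},
    {"gripper": 1, "slide": [-0.24, -0.236, 0], "yaw": 0},
    {"gripper": 1, "slide": [-0.24, -0.236, 0], "yaw": 0},
    {"gripper": 1, "slide": [-0.24, -0.236, 0], "yaw": 0}
  ]
}}

```text
time_s: 17.23
ee_pos: [0.4265, -0.2272, 0.1967]
eef_rot: [3.142, 0.001, 2.81]
force: [-0.4, -0.4, -0.6]
grip_width: 0.0937
```

Run:
```python
from h import *
o=readout.get_obs();print(o["ee_pos"],o["eef_rot"])
c=imaging.camera("wrist")
print(hub(c,(314,182),.024))
cv2.imwrite("pics/w6.png",c["color"][:,:,::-1])
t=imaging.camera("top")
print(hub(t,(251,249),.040),dish(t,(251,249)))
```

```text
[ 0.42651602 -0.22716551  0.19666126] [3.14154408e+00 5.38404598e-04 2.81047487e+00]
(array([314., 183.]), 11.4, array([ 0.4269, -0.2277,  0.024 ]))
(array([249., 248.]), 6.3, array([0.406 , 0.2308, 0.04  ])) (array([250.8, 248.5]), array([26.9, 27.3]), array([0.4059, 0.2294, 0.008 ]))
```

View pics/w6.png

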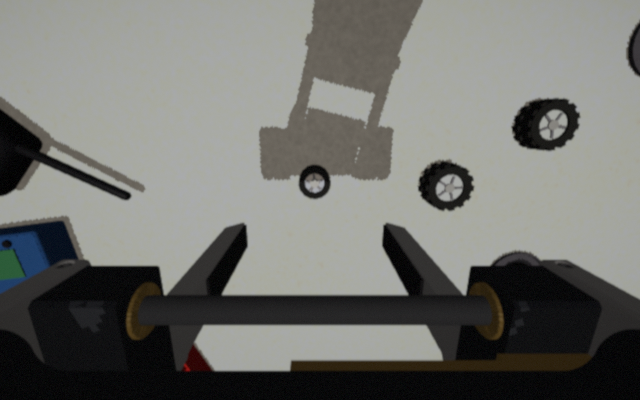

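>>> {"name": "arm_command", "arguments": {
  "increments": [
    {"gripper": 1, "slide": [0, 0, -0.05], "yaw": 0},
    {"gripper": 1, "slide": [0, 0, -0.1], "yaw": 0},
    {"gripper": 1, "slide": [0, 0, -0.15], "yaw": 0},
    {"gripper": 1, "slide": [0, 0, -0.18], "yaw": 0},
    {"gripper": 1, "slide": [0, 0, -0.187], "yaw": 0},
    {"gripper": 0.8, "slide": [0, 0, -0.187], "yaw": 0},
    {"gripper": 0.3, "slide": [0, 0, -0.187], "yaw": 0},
    {"gripper": 0.3, "slide": [0, 0, -0.187], "yaw": 0}
  ]
}}

```text
time_s: 18.32
ee_pos: [0.4267, -0.2276, 0.0104]
eef_rot: [-3.141, 0.002, 2.811]
force: [-0.6, 0.7, 0.6]
grip_width: 0.0674
```

>>> {"name": "arm_command", "arguments": {
  "increments": [
    {"gripper": 0.3, "slide": [0, 0, 0], "yaw": 0},
    {"gripper": 0.3, "slide": [0, 0, 0], "yaw": 0},
    {"gripper": 0.3, "slide": [0, 0, 0], "yaw": 0},
    {"gripper": 0.3, "slide": [0, 0, 0], "yaw": 0}
  ]
}}

```text
time_s: 18.82
ee_pos: [0.4262, -0.2274, 0.0096]
eef_rot: [-3.142, 0.0, 2.811]
force: [-1.1, -0.7, 1.9]
grip_width: 0.0421
```

>>> {"name": "arm_command", "arguments": {
  "increments": [
    {"gripper": 0.3, "slide": [0, 0, 0.05], "yaw": 0},
    {"gripper": 0.3, "slide": [0, 0, 0.1], "yaw": 0},
    {"gripper": 0.3, "slide": [0, 0, 0.1], "yaw": 0},
    {"gripper": 0.3, "slide": [0, 0, 0.1], "yaw": 0}
  ]
}}

```text
time_s: 19.32
ee_pos: [0.4258, -0.2271, 0.1087]
eef_rot: [3.141, -0.001, 2.811]
force: [-0.9, 0.3, -0.7]
grip_width: 0.042
```

>>> {"name": "arm_command", "arguments": {
  "increments": [
    {"gripper": 0.3, "slide": [-0.002, 0.055, 0], "yaw": 0},
    {"gripper": 0.3, "slide": [-0.004, 0.11, 0], "yaw": 0},
    {"gripper": 0.3, "slide": [-0.006, 0.165, 0], "yaw": 0},
    {"gripper": 0.3, "slide": [-0.01, 0.22, 0], "yaw": 0},
    {"gripper": 0.3, "slide": [-0.013, 0.275, 0], "yaw": 0},
    {"gripper": 0.3, "slide": [-0.016, 0.33, 0], "yaw": 0},
    {"gripper": 0.3, "slide": [-0.019, 0.385, 0], "yaw": 0},
    {"gripper": 0.3, "slide": [-0.022, 0.43, 0], "yaw": 0}
  ]
}}

```text
time_s: 20.32
ee_pos: [0.403, 0.2044, 0.108]
eef_rot: [-3.14, -0.002, 2.812]
force: [1.4, -0.1, -1.4]
grip_width: 0.0417
```

>>> {"name": "arm_command", "arguments": {
  "increments": [
    {"gripper": 0.3, "slide": [0, 0.028, 0], "yaw": 0},
    {"gripper": 0.3, "slide": [0, 0.028, -0.02], "yaw": 0},
    {"gripper": 0.3, "slide": [0, 0.028, -0.04], "yaw": 0},
    {"gripper": 0.3, "slide": [0, 0.028, -0.05], "yaw": 0},
    {"gripper": 0.3, "slide": [0, 0.028, -0.053], "yaw": 0},
    {"gripper": 0.3, "slide": [0, 0.028, -0.053], "yaw": 0},
    {"gripper": 0.3, "slide": [0, 0.028, -0.053], "yaw": 0}
  ]
}}

```text
time_s: 21.2
ee_pos: [0.4044, 0.2307, 0.0569]
eef_rot: [3.141, 0.001, 2.811]
force: [0.0, -0.1, -0.2]
grip_width: 0.0417
```

Run:
```python
from h import *
o=readout.get_obs();print(o["ee_pos"],o["eef_rot"],o["force"])
c=imaging.camera("wrist")
cv2.imwrite("pics/w7.png",c["color"][:,:,::-1])
```

```text
[0.40440804 0.23074758 0.05692414] [3.14099100e+00 6.03536427e-04 2.81071224e+00] [ 0.00584565 -0.08333158 -0.17176103]
```

View pics/w7.png

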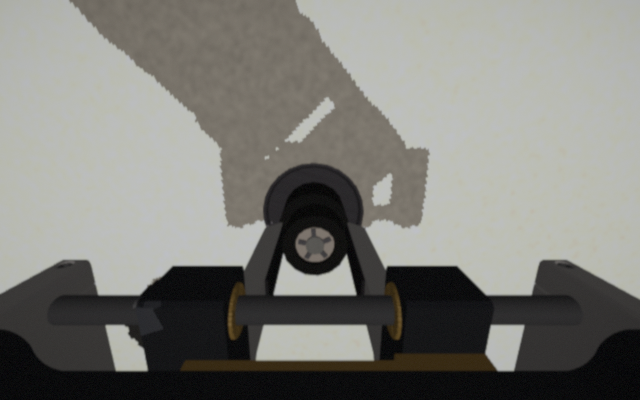

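>>> {"name": "arm_command", "arguments": {
  "increments": [
    {"gripper": 0.3, "slide": [0, 0, -0.0035], "yaw": 0},
    {"gripper": 0.3, "slide": [0, 0, -0.0035], "yaw": 0},
    {"gripper": 0.5, "slide": [0, 0, -0.0035], "yaw": 0},
    {"gripper": 0.65, "slide": [0, 0, -0.0035], "yaw": 0},
    {"gripper": 0.65, "slide": [0, 0, -0.0035], "yaw": 0},
    {"gripper": 0.7, "slide": [0, 0, 0.03], "yaw": 0},
    {"gripper": 1, "slide": [0, 0, 0.09], "yaw": 0},
    {"gripper": 1, "slide": [0, 0, 0.14], "yaw": 0}
  ]
}}

```text
time_s: 22.25
ee_pos: [0.4041, 0.2306, 0.1986]
eef_rot: [3.141, 0.001, 2.811]
force: [0.1, 1.0, -0.1]
grip_width: 0.0821
```

>>> {"name": "arm_command", "arguments": {
  "increments": [
    {"gripper": 1, "slide": [-0.04, 0.05, 0], "yaw": 0},
    {"gripper": 1, "slide": [-0.08, 0.1, 0], "yaw": 0},
    {"gripper": 1, "slide": [-0.12, 0.15, 0], "yaw": 0},
    {"gripper": 1, "slide": [-0.15, 0.2, 0], "yaw": 0},
    {"gripper": 1, "slide": [-0.15, 0.24, 0], "yaw": 0},
    {"gripper": 1, "slide": [-0.15, 0.24, 0], "yaw": 0}
  ]
}}

```text
time_s: 23.0
ee_pos: [0.2533, 0.4722, 0.1958]
eef_rot: [-3.141, -0.0, 2.813]
force: [0.3, -1.0, -0.1]
grip_width: 0.0939
```

Run:
```python
from h import *
print(readout.get_obs()["ee_pos"])
c=imaging.camera("top");s=imaging.camera("scene")
for uv in((251,249),(320,168)): print(hub(c,uv,.067),dish(c,uv))
for uv in((343,145),(361,235)): print(hub(s,uv,.067),dish(s,uv))
for (p,r),a in blobs(c):
    if 150<p[0]<480 and 130<p[1]<270: print(np.round(p,1),round(r,1),a)
a=[]
for im,pts in((c["color"],[(251,249),(320,168)]),(s["color"],[(343,150),(361,240)])):
    a.append(np.hstack([cv2.resize(im[v-35:v+35,u-35:u+35],(290,290),interpolation=3) for u,v in pts]))
cv2.imwrite("pics/f.png",np.clip(np.vstack(a).astype(float)*1.8,0,255).astype(np.uint8)[:,:,::-1])
```

```text
[0.25332205 0.47223827 0.195782  ]
(array([247.9, 247.5]), 4.9, array([0.4063, 0.2305, 0.067 ])) (array([250.8, 248.5]), array([26.8, 27.4]), array([0.406 , 0.2294, 0.008 ]))
(array([319.7, 164. ]), 4.8, array([0.6677, 0.0087, 0.067 ])) (array([319.7, 167.6]), array([26.2, 26.5]), array([0.6684, 0.0085, 0.008 ]))
(array([314. , 187.5]), 8.1, array([0.4825, 0.0418, 0.067 ])) (array([342.8, 154.8]), array([26.3, 32.2]), array([0.3926, 0.2419, 0.008 ]))
(array([362., 236.]), 7.3, array([0.6659, 0.01  , 0.067 ])) (array([360.5, 251. ]), array([35.6, 40.5]), array([0.6634, 0.0139, 0.008 ]))
[250.7 248.7] 13.8 550.0
[300.5 233.5] 10.1 287.5
[342.5 222. ] 10.5 296.5
[459.  204.9] 5.9 79.5
[319.7 167.9] 13.3 517.5
```

View pics/f.png

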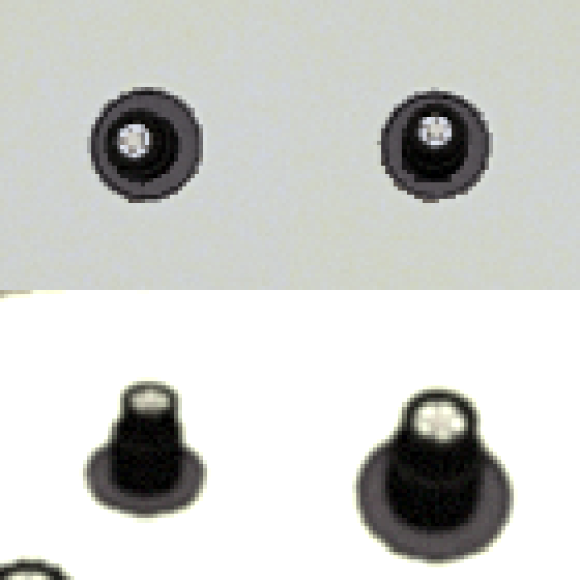

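Both stacks stand upright and centred in their dishes. The bystanders are at the same pixels as at the start.

```bash
python3 -c "
from station import job;print(job.hand_in())"
```

```text
the job is handed in; nothing more can be done
None
```

I stacked one rear wheel and one front wheel in each dish, backed the gripper away, and handed the job in at about 23 s. The job gave no verdict.

- **Stacks:** the last top view puts the top hubs at (0.406, 0.231) and (0.668, 0.009), each within about 2 mm of its dish centre. The top and scene pictures both show the two stacks upright.
- **Bystanders:** the two buggy wheels and the motor sit at the same pixels as at the start.
- **Checks that disagreed:**
  - In the scene view, the hub finder picked a buggy wheel instead of the first dish's stack, so that stack's position rests on the top view, with only the scene picture to show it upright.
  - The scene-view dish centres differ from the top view by 7 to 18 mm. I put this down to the stacks hiding the rims and discounted them.

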